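Clear the offcut from the cutting jig with the push pick

ROBOT

A 7-joint arm with a two-finger parallel gripper is mounted at the origin on the work surface; the furniture and walls round the work are solid. World frame = base frame: x ahead of the robot, y to its left, z up, the work surface at z = 0. Lengths are in m, angles in rad, forces in N, time in s.
With the tool pointing down it reaches from about 0.425 to 0.925 m from the base axis. Payload 6.8 kg.
Tool frame: the origin (TCP) lies between the finger pads; the fingertips stand 22 mm ahead of it and the grasp point (between the pads) lies 3 mm ahead of it; z points along the fingers, y is the direction in which the jaws open and shut (so a half turn about z gives the same grasp; the last joint's range is limited). The gripper opens to 85 mm and grips with 20 to 120 N. Pads are 22 mm wide; open, the fingers measure 114 mm over their backs; the gripper's body (76 mm by 85 mm) begins 54 mm behind the grasp point. The pads swing forward as they close: fully open they stand 13 mm farther back than shut.
Start: joints at [-1.355, 0.477, 0.022, 1.555, -0.011, 1.109, -0.083], TCP at [0.215, 0.64, 0.253] pointing down, gripper open.
Joint ranges: [-2.96, 2.96], [-0.34, 2.1], [-1.41, 1.46], [0.24, 2.44], [-1.37, 4.51], [0.17, 1.92], [-2.96, 2.96]. Speed limits (rad/s): [2.39, 2.39, 3.14, 3.14, 3.14, 3.14, 3.14].

INTERFACE

Orientations are given as a unit quaternion [w, x, y, z].
In Python, from station import bot gives the robot as it stands. The module is installed in compiled form; this text tells all that it offers.
- The arm moves only by the tool drive_tool, never from a script. Its argument "series" is one flat list of numbers, 7 for each row, row after row: the opening, from -1 (shut) to 1 (fully open), then the shift along the tool's x, y, z in mm, then the turn, a rotation vector about the tool's x, y, z in rad. In form: [jaw, x, y, z, wx, wy, wz, jaw, x, y, z, wx, wy, wz, ...]. A call has 1 to 12 rows; each row shifts and turns the commanded pose from where the row before left it, along the tool's axes as they then stand; what a row does not reach is not made up. A row lasts 1/8 s, in which the tool goes at most 62.5 mm and 10.7 degrees, less where a joint would pass 70% of its speed; a pose out of reach is approached as far as the arm can. A call with a gripper value outside its range is refused whole. The fingers move at their own pace and stop on an object; "force" is the grip in N (left out, the last holds). Time passes only in rows, so rows that do not move let the fingers close. It gives the time, the measured TCP pose, the force and the opening at its end, in the units of the state.
- bot.get_obs(): the state, without advancing time (a new reading comes with each control period).
- bot.read_camera(name): name is "side" or "top"; returns a dict with "pixels" (420x560x3 uint8, blue, green, red), "camera_matrix" (3x3 intrinsics, pixels), "rvec" (rotation vector, rad) and "tvec" (3), from world to camera coordinates, as OpenCV has them. Camera axes: x right, y down, z forward; pixel columns grow to the right and rows downward; lengths in m; the calibration is good to about 2 mm. A picture is of the moment at which its call begins. There is no depth.
- bot.hand_in(): hands the job in, once; it reports no verdict.
The state is a dict: "t": time; "q": joint angles; "joint_vel": joint speeds; "joint_torque": joint torques, N m; "eef_pos": TCP position; "tool_rot": TCP orientation; "contact_force": force on the tool from outside, world axes, zero at the start; "torque": the same for the moment, N m; "gripper_width": opening from 0.0 (shut) to 1.0 (fully open).
Only numpy, scipy, OpenCV 4.12 (cv2) and the standard library are available. Lean on these libraries where they do the work, as an engineer would, in place of code of your own. Each camera call takes 0.05 s, during which the arm holds its last target. There are 200 camera calls.

TASK

Pull the red-handled push pick out along its leaning sleeve without forcing it, put its tip into the groove of the cutting jig behind the orange offcut, and slowly push the offcut along the groove and out of the open end so that it drops into the catch tray. Then stand the pick, tip down, in the mug and let go. Push only with the pick, not with the fingers; leave the black-handled pick in its sleeve and do not knock the mug over.

Things in the scene. Friction and masses are not known exactly. Their poses are not given: they have to be found in the camera images.
- tool_stand: Fixed blue stand, base 110 x 170 x 12 mm, origin at the centre of its underside, z up. Two round steel sleeves at y = +40 and -40 mm, 115 mm long, 27 mm outside, 16 mm inside, open on top, lean 30 degrees from vertical to the -x side (roughly towards the robot): each runs along (-0.5, 0, 0.866) and its mouth centre is at x = -22, z = 118 mm.
- red_pick: Push pick to use: straight round tool, 205 mm long, 70 g; red handle 12 mm in diameter, steel tip section 8 mm in diameter and 40 mm long. Origin at the tip end, z axis along the pick towards the handle end. It stands in one of the two sleeves (which one varies), leaning with it: 110 mm inside the sleeve, 95 mm of handle sticks out.
- red_pick_grip (a point): Point on the red pick's axis, 168 mm from the tip and 37 mm below the handle's end, a good place to grip; same axes as the pick.
- black_pick: Same tool with a black handle, in the other sleeve; leave it there. Origin at its tip, z along it.
- cut_jig: Fixed grey and aluminium cutting jig, 56 to 76 x 220 mm, 42 mm high. Origin: centre of the underside, z up. A straight groove 16 mm wide and 12 mm deep (floor at z = 30 mm, walls to z = 42 mm) runs along y on x = 0, from a dark stop at y = +102 mm to the open end at y = -48 mm.
- groove_end (a point): Middle of the groove floor at its open end; axes of the jig: the groove runs from here along +y for 150 mm to the stop.
- catch_tray (a point): Centre of the catch tray's floor beyond the open end, 4 mm above the table; tray inside 70 mm (x) by 61 mm (y), walls 20 mm above its floor.
- offcut: Loose orange glass offcut, 12.5 x 22 x 10 mm, 12 g, lying in the groove, its length along the groove, 35 to 75 mm from the stop. Origin: centre of its underside; its y axis points along the groove to the stop.
- offcut_mid (a point): Centre of the offcut, 5 mm above its origin.
- mug: Loose mug, black above and white below, 97 mm high, 82 mm outside diameter, with a handle on its -y side, empty. Origin: on the underside, 15.5 mm off the cup's axis towards the handle; z up.
- mug_floor (a point): Centre of the mug's inner floor, 7 mm above the table; inside about 66 mm diameter; the rim lies 90 mm above this point.
- red_pick_tip (a point): The red pick's tip end (its origin); same axes as the pick.
Things that resemble listed ones, but are neither listed nor needed, are in the scene too. What is shaped like the mug but pink is not meant.

How it is judged:
On the way, in this order (a step that is already met when the one before it is completed fails the run):
1. the red pick is drawn fully out of its sleeve (height (world z) of red_pick_tip above 0.125 m), for 0.1 s.
2. the red pick's tip is down in the groove, behind the offcut (between it and the stop) (x of red_pick_tip in the frame of groove_end between -0.008 and 0.008 m and z of red_pick_tip in the frame of groove_end below 0.011 m and y of red_pick_tip in the frame of groove_end between 0 and 0.15 m and y of red_pick_tip in the frame of offcut_mid above 0.008 m), for 0.1 s.
3. the offcut has dropped into the catch tray (x of offcut_mid in the frame of catch_tray between -0.033 and 0.033 m and y of offcut_mid in the frame of catch_tray between -0.03 and 0.03 m and height (world z) of offcut_mid below 0.022 m), for 0.2 s.
At the end, for the whole second after the job is handed in: The offcut lies at rest in the catch tray (within 33 mm across, 30 mm along of its middle, under 22 mm up). The red pick rests released in the upright mug (tilt under 0.1 rad), tip within 42 mm of the floor centre and 30 mm of its height, leaning under 0.9 rad (all of step 3 and linear speed of each of offcut, red_pick below 0.03 m/s and horizontal distance between red_pick_tip and mug_floor below 0.042 m and z of red_pick_tip in the frame of mug_floor below 0.03 m and angle between red_pick's own z axis and vertical below 0.9 rad and angle between mug's own z axis and vertical below 0.1 rad); the robot touches nothing.
It fails at once if the black pick is drawn or shifted more than 25 mm (distance of black_pick from where it was at the start of the episode above 0.025 m).
It fails at once if the fingers push the offcut (contact force between the fingers and offcut above 0.5 N).
It fails at once if the offcut is pushed along the groove faster than 0.2 m/s (linear speed of offcut above 0.2 m/s and y of offcut_mid in the frame of groove_end above 0.015 m and z of offcut_mid in the frame of groove_end above 0 m).
It fails at once if the red pick is forced against the stand with more than 40 N (contact force between red_pick and tool_stand above 40 N).
It fails at once if the mug is knocked over (tilted more than 0.5 rad) (angle between mug's own z axis and vertical above 0.5 rad).
It also fails if it takes over 58 s, if anything falls off the work surface, if the arm or the gripper's body presses on something with over 40 N, if the wrist force passes 120 N, or if a joint passes its speed limit or range.

## Working session

There is one attempt and no reset: what is moved stays moved. The work goes in short steps, Python scripts to look and compute and a tool call to move; the robot and the scene stay as the last step left them, time stands still between calls to the robot, and variables do not carry over. Pictures are saved under pics/ and viewed, about 8 in all and at most 12, crops included, and the job is handed in when it is done.

Besides the shell and the picture viewer there is one more tool, called after "Call:" as name(argument=value, ...) on one line, values as JSON. drive_tool: Moves the arm, as the interface text tells. Its arguments: {"type":"object","properties":{"series":{"type":"array"},"force":{"type":"number"}},"required":["series"]}

```bash
mkdir -p pics
cat > h.py <<'E'
import numpy as np, cv2
from station import bot
from scipy.spatial.transform import Rotation as R
def cam(n):
    d=bot.read_camera(n); d['R']=cv2.Rodrigues(np.array(d['rvec'],float))[0]; d['t']=np.array(d['tvec'],float).ravel(); d['K']=np.array(d['camera_matrix'],float); return d
def ray(d,uv):
    r=d['R'].T@np.linalg.solve(d['K'],[uv[0],uv[1],1.]); return -d['R'].T@d['t'], r/np.linalg.norm(r)
def plane(d,uv,z):
    c,r=ray(d,uv); return c+r*(z-c[2])/r[2]
def tri(d1,u1,d2,u2):
    c1,r1=ray(d1,u1); c2,r2=ray(d2,u2)
    s=np.linalg.lstsq(np.c_[r1,-r2],c2-c1,rcond=None)[0]
    a=c1+s[0]*r1;b=c2+s[1]*r2
    return (a+b)/2,np.linalg.norm(a-b)
def proj(d,p):
    q=d['K']@(d['R']@np.asarray(p)+d['t']); return q[:2]/q[2]
E
python3 - <<'E'
from h import *
o=bot.get_obs(); print({k:np.round(v,3) for k,v in o.items()})
for n in('top','side'):
    d=cam(n); cv2.imwrite(f'pics/{n}0.png',d['pixels']); print(n,-d['R'].T@d['t'],d['R'][2],d['K'][0,0])
E
```

```text
{'t': np.float64(0.0), 'q': array([-1.355,  0.478,  0.022,  1.556, -0.011,  1.109, -0.083]), 'joint_vel': array([ 0.   , -0.001, -0.001, -0.   , -0.   ,  0.   ,  0.001]), 'joint_torque': array([ 0.0000e+00, -5.9645e+01,  1.6080e+00, -2.8120e+01,  1.2000e-02,
        9.0000e-03, -0.0000e+00]), 'eef_pos': array([0.215, 0.639, 0.252]), 'tool_rot': array([-0.   ,  0.161,  0.987, -0.001]), 'contact_force': array([ 0.298,  0.418, -0.207]), 'torque': array([-0.009, -0.069, -0.004]), 'gripper_width': np.float64(0.998)}
top [0.26080209 0.06550037 1.36189587] [ 0.18056249 -0.00623449 -0.98354376] 464.09568303374226
side [0.98030126 0.4528131  0.87107443] [-0.51248327 -0.40236398 -0.75859352] 405.6792478825789
```

View pics/top0.png

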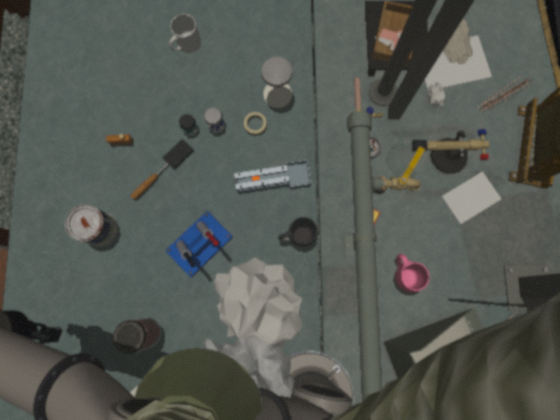

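View pics/side0.png

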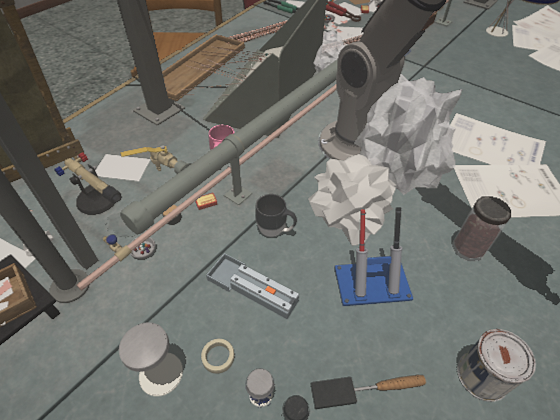

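The top view shows the blue stand at about (200,243), the red pick at (210,235), the jig at (272,177) with its tray at the right end (298,175), and the black mug at (300,233). The side view shows the red pick at (362,230), the offcut at (271,290) and the mug at (272,215). A pipe and white lumps stand nearby.

Run:
```python
from h import *
T=cv2.imread('pics/top0.png');S=cv2.imread('pics/side0.png')
a=cv2.resize(T[145:285,150:330],None,fx=4.4,fy=4.4,interpolation=cv2.INTER_CUBIC)[:600]
a=cv2.convertScaleAbs(a,alpha=1.8)
b=cv2.resize(S[180:325,200:420],None,fx=3.6,fy=3.6,interpolation=cv2.INTER_CUBIC)
cv2.imwrite('pics/topc.png',a);cv2.imwrite('pics/sidec.png',b)
D={'top':cam('top'),'side':cam('side')}
def cen(img,f,roi):
    h=cv2.cvtColor(img,cv2.COLOR_BGR2HSV).astype(int);m=f(h).astype(np.uint8);k=np.zeros_like(m);x0,y0,x1,y1=roi;k[y0:y1,x0:x1]=1
    ys,xs=np.nonzero(m*k);return np.c_[xs,ys].astype(float)
red=lambda h:((h[...,0]<7)|(h[...,0]>172))&(h[...,1]>130)&(h[...,2]>50)
org=lambda h:(h[...,0]>5)&(h[...,0]<20)&(h[...,1]>140)&(h[...,2]>80)
blu=lambda h:(h[...,0]>100)&(h[...,0]<125)&(h[...,1]>120)
for n,img,rr,ro,rb in(('top',T,(185,215,240,260),(240,165,300,190),(160,205,240,280)),('side',S,(345,200,380,260),(255,280,290,300),(330,240,415,310))):
    r=cen(img,red,rr);o=cen(img,org,ro);b=cen(img,blu,rb).astype(np.float32)
    print(n,'red',len(r),r[r[:,1].argmin()],r[r[:,1].argmax()],r.mean(0),'org',len(o),o.mean(0),plane(D[n],o.mean(0),.037))
    q=cv2.boxPoints(cv2.minAreaRect(b));h=cv2.convexHull(b);ap=cv2.approxPolyDP(h,4,True)[:,0]
    print('blue',[ (p.tolist(),plane(D[n],p,.012)[:2].round(4).tolist()) for p in ap])
```

```text
top red 50 [207. 233.] [214. 244.] [212.28 238.88] org 24 [255.375 177.625] [0.62075167 0.14660618 0.037     ]
blue [([231.0, 236.0], [0.4518, 0.2202]), ([192.0, 275.0], [0.3399, 0.3322]), ([167.0, 252.0], [0.4076, 0.4063]), ([207.0, 212.0], [0.5246, 0.2917])]
side red 146 [361. 210.] [360. 250.] [362.16438356 230.40410959] org 45 [270.26666667 289.64444444] [0.61785221 0.14584569 0.037     ]
blue [([412.0, 299.0], [0.4162, 0.4125]), ([343.0, 304.0], [0.5295, 0.2928]), ([335.0, 266.0], [0.4536, 0.2202]), ([390.0, 257.0], [0.3426, 0.3143]), ([401.0, 265.0], [0.3467, 0.3476])]
```

View pics/topc.png

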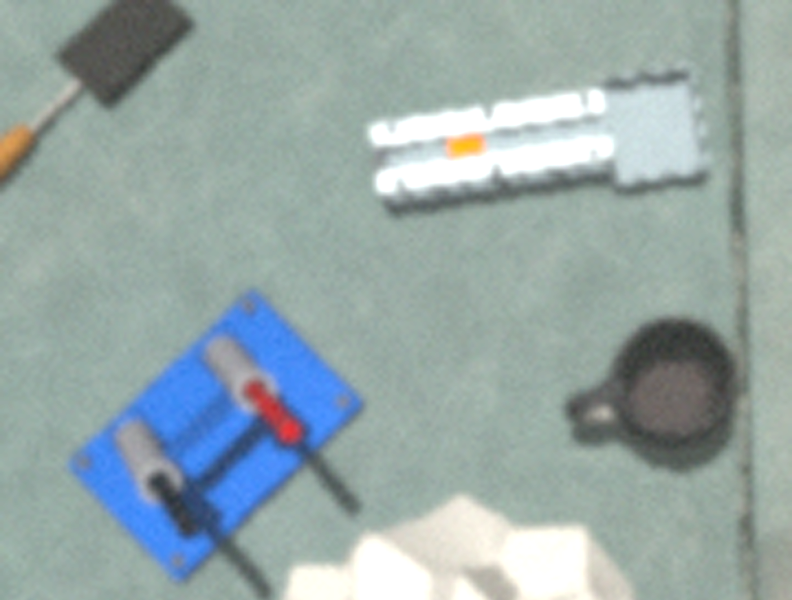

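View pics/sidec.png

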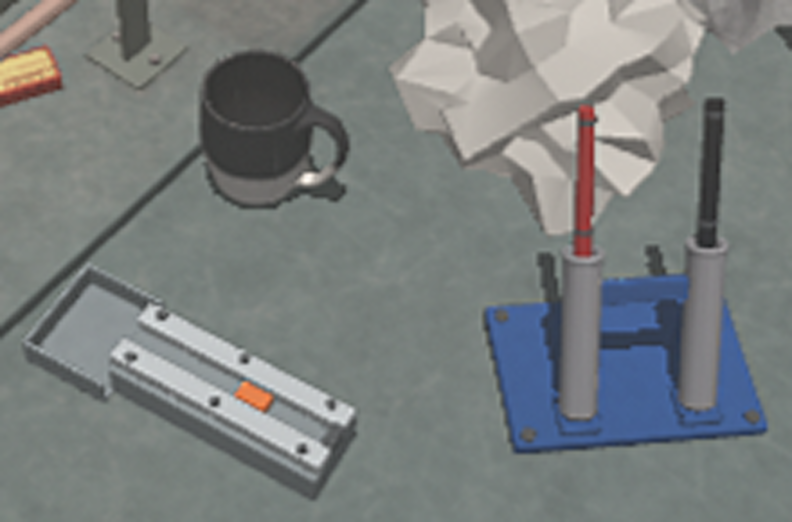

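The crops show the red pick in the sleeve at the stand's world −y side: handle at (270,410) in the top crop, end at (585,108) in the side crop. The offcut is at (465,146) and (253,396), with the groove running to the pale tray. The mug rim is centred near (675,385) in the top crop. Next I measure precisely and check against reprojections.

```bash
cat >> h.py <<'E'
def plan(pos,rot,tp,tq,jaw,n=None,vmax=55,show=True):
    """rows from pose (pos, Rotation) to target (tp, Rotation tq); returns final pose"""
    p=np.array(pos,float);r=rot;tp=np.array(tp,float)
    a=np.degrees((r.inv()*tq).magnitude());n=n or int(max(np.ceil(np.linalg.norm(tp-p)*1e3/vmax),np.ceil(a/9.5),1))
    out=[]
    for i in range(n):
        k=n-i; d=np.round(r.inv().apply((tp-p)/k)*1e3,1); w=np.round((r.inv()*tq).as_rotvec()/k,3)
        p=p+r.apply(d/1e3); r=r*R.from_rotvec(w); out.append([jaw,*d,*w])
    if show:
        print(n,'rows:',', '.join(f'{v:g}' for o in out for v in o))
    return p,r
def now():
    o=bot.get_obs(); q=o['tool_rot']; return np.array(o['eef_pos']),R.from_quat([q[1],q[2],q[3],q[0]]),o
E
python3 - <<'E'
from h import *
T=cv2.imread('pics/top0.png');S=cv2.imread('pics/side0.png')
t=cam('top');s=cam('side')
# stand model check
c=np.array([.433,.313,0]);yaw=np.radians(44.7)
ex=np.array([np.cos(yaw),np.sin(yaw),0]);ey=np.array([-ex[1],ex[0],0]);ax=-.5*ex+np.array([0,0,.866])
m=c-.022*ex-.04*ey+[0,0,.118];end=m+.095*ax
mb=m+.08*ey
print('mouth',m,'end',end,'ax',ax)
for d in(t,s):print(proj(d,m),proj(d,end),proj(d,mb),proj(d,mb+.095*ax))
# triangulated end/mouth from crops
for a,b in(((289,430),(587,110)),((252,388),(584,252)),((190,522),(713,102))):
    print(tri(t,(a[0]/4.4+150,a[1]/4.4+145),s,(b[0]/3.6+200,b[1]/3.6+180)))
# jig: strip corners
f=lambda p:(p[0]/4.4+150,p[1]/4.4+145); g=lambda p:(p[0]/3.6+200,p[1]/3.6+180)
print('top strips',[plane(t,f(p),.042)[:2].round(4).tolist() for p in((372,135),(605,100),(382,183),(610,148))])
print('side strips mids stop/open',[plane(s,g(p),.042)[:2].round(4).tolist() for p in((355,410),(325,465),(150,305),(112,352))])
print('tray top',[plane(t,f(p),.024)[:2].round(4).tolist() for p in((610,85),(690,72),(708,178),(618,190))])
print('tray side',[plane(s,g(p),.024)[:2].round(4).tolist() for p in((90,268),(25,345),(107,395),(165,303))])
# mug rim ellipse in top
print('mug top',[plane(t,f(p),.097)[:2].round(4).tolist() for p in((612,385),(738,385),(675,318),(675,455))])
print('mug side',[plane(s,g(p),.097)[:2].round(4).tolist() for p in((203,95),(310,95),(255,52),(257,135))])
print('lump top view',[plane(t,p,0)[:2].round(3).tolist() for p in((257,258),(216,290),(300,298))], 'hi', tri(t,(257,262),s,(358,165)))
E
```

```text
mouth [0.4454982  0.26909334 0.118     ] end [0.41173522 0.23568209 0.20027   ] ax [-0.35539974 -0.35169735  0.866     ]
[208.45757505 233.15940022] [216.26035429 241.51176296] [186.93438616 254.24625295] [193.19487872 264.25487051]
[360.3297254  249.50716972] [361.25877599 210.0014277 ] [394.68660123 246.64529005] [396.8268663  207.30155907]
(array([0.40872515, 0.23812364, 0.19761551]), np.float64(0.0013819602618391931))
(array([0.44504412, 0.27276767, 0.11902888]), np.float64(0.0014045381931482887))
(array([0.3564542 , 0.29438289, 0.19930857]), np.float64(0.00337363652547416))
top strips [[0.6262, 0.2074], [0.6481, 0.0515], [0.5931, 0.2007], [0.6149, 0.0487]]
side strips mids stop/open [[0.5877, 0.2052], [0.63, 0.2136], [0.6109, 0.0507], [0.6536, 0.0558]]
tray top [[0.6639, 0.0478], [0.6723, -0.0069], [0.5979, -0.0173], [0.5904, 0.0436]]
tray side [[0.6065, -0.0111], [0.6792, -0.0018], [0.6724, 0.0669], [0.5952, 0.0489]]
mug top [[0.4471, 0.0507], [0.4459, -0.0282], [0.4891, 0.0103], [0.4025, 0.0123]]
mug side [[0.4818, -0.0111], [0.4343, 0.0475], [0.4267, -0.0089], [0.4862, 0.0417]]
lump top view [[0.387, 0.145], [0.296, 0.264], [0.27, 0.021]] hi (array([0.34551429, 0.15214523, 0.24218243]), np.float64(0.046614336232461265))
```

Run:
```python
from h import *
s=cam('side');t=cam('top')
for xy in((.30,.13),(.36,.15),(.34,.11)):
    print(xy,[(z,proj(s,[*xy,z]).round().tolist(),proj(t,[*xy,z]).round().tolist()) for z in(.0,.1,.2,.3)])
p,r,o=now()
ax=np.array([-.3554,-.3517,.866]);ax/=np.linalg.norm(ax)
g=np.array([.4247,.2506,.168])
y=np.cross(ax,[0,0,1]);y/=np.linalg.norm(y); 
if y[0]>0:y=-y
z=-ax;x=np.cross(y,z);tq=R.from_matrix(np.c_[x,y,z]); print(y)
p1=g+.003*ax+.10*ax
p2=p1+[-.0,.0,.03]
a=plan(p,r,[.36,.45,.34],r,0); b=plan(*a,p2,tq,0); c=plan(*b,p1,tq,0)
```

```text
(0.3, 0.13) [(0.0, [338.0, 215.0], [262.0, 288.0]), (0.1, [342.0, 191.0], [261.0, 287.0]), (0.2, [348.0, 162.0], [258.0, 286.0]), (0.3, [354.0, 129.0], [256.0, 284.0])]
(0.36, 0.15) [(0.0, [332.0, 232.0], [255.0, 267.0]), (0.1, [336.0, 208.0], [253.0, 265.0]), (0.2, [341.0, 180.0], [250.0, 262.0]), (0.3, [347.0, 147.0], [247.0, 258.0])]
(0.34, 0.11) [(0.0, [324.0, 220.0], [269.0, 274.0]), (0.1, [328.0, 196.0], [268.0, 272.0]), (0.2, [332.0, 168.0], [266.0, 269.0]), (0.3, [337.0, 135.0], [265.0, 266.0])]
[-0.70339712  0.71079709  0.        ]
5 rows: 0, -39.6, -26.8, -17.4, 0, 0, 0, 0, -39.6, -26.8, -17.4, 0, 0, 0, 0, -39.6, -26.7, -17.3, 0, 0, 0, 0, -39.7, -26.8, -17.4, 0, 0, 0, 0, -39.6, -26.7, -17.3, 0, 0, 0
8 rows: 0, -12.7, -26.8, 6.6, -0.036, -0.059, -0.135, 0, -8.6, -28.5, 6.2, -0.036, -0.059, -0.135, 0, -4.3, -29.6, 5.6, -0.036, -0.059, -0.135, 0, 0, -30, 4.6, -0.036, -0.058, -0.134, 0, 4.3, -29.9, 3.4, -0.036, -0.059, -0.135, 0, 8.4, -29.1, 2, -0.036, -0.059, -0.134, 0, 12.3, -27.8, 0.4, -0.037, -0.058, -0.135, 0, 15.9, -25.8, -1.5, -0.036, -0.059, -0.134
1 rows: 0, 15.1, -0, 26, -0, 0, -0
```

Call:
drive_tool(series=[0, -39.6, -26.8, -17.4, 0, 0, 0, 0, -39.6, -26.8, -17.4, 0, 0, 0, 0, -39.6, -26.7, -17.3, 0, 0, 0, 0, -39.6, -26.8, -17.4, 0, 0, 0, 0, -39.6, -26.7, -17.3, 0, 0, 0])

```text
t: 1.02
eef_pos: [0.3608, 0.4487, 0.3409]
tool_rot: [0.0, 0.161, 0.987, 0.0]
contact_force: [1.3, 0.7, 0.3]
gripper_width: 0.501
```

Call:
drive_tool(series=[0, -12.7, -26.8, 6.6, -0.036, -0.059, -0.135, 0, -8.6, -28.5, 6.2, -0.036, -0.059, -0.135, 0, -4.3, -29.6, 5.6, -0.036, -0.059, -0.135, 0, 0, -30, 4.6, -0.036, -0.058, -0.134, 0, 4.3, -29.9, 3.4, -0.036, -0.059, -0.135, 0, 8.4, -29.1, 2, -0.036, -0.059, -0.134, 0, 12.3, -27.8, 0.4, -0.037, -0.058, -0.135, 0, 15.9, -25.8, -1.5, -0.036, -0.059, -0.134, 0, 0, 0, 0, 0, 0, 0, 0, 0, 0, 0, 0, 0, 0])

```text
t: 2.28
eef_pos: [0.3879, 0.2178, 0.2886]
tool_rot: [0.237, -0.361, 0.896, 0.098]
contact_force: [0.2, -0.2, 0.3]
gripper_width: 0.5
```

Run:
```python
from h import *
p,r,o=now();print(p,r.as_matrix().round(3).tolist(),o['q'],o['t'],o['contact_force'])
ax=np.array([-.3554,-.3517,.866]);ax/=np.linalg.norm(ax)
y=np.array([-.7034,.7108,0]);z=-ax;tq=R.from_matrix(np.c_[np.cross(y,z),y,z])
print((r.inv()*tq).as_rotvec())
g=np.array([.4247,.2506,.168])
p1=g+.103*ax
a=plan(p,r,p1,tq,0,n=2); plan(*a,g+.003*ax,tq,0,vmax=25)
d=cam('side');cv2.imwrite('pics/s1.png',cv2.resize(d['pixels'][130:330,260:460],None,fx=3,fy=3))
```

```text
[0.38793916 0.2178053  0.28864624] [[-0.626, -0.694, 0.355], [-0.601, 0.72, 0.348], [-0.497, 0.004, -0.868]] [-1.00506369 -0.22845335  0.35868682  2.36703302  0.0210622   0.47352301
  1.68712259] 2.275 [ 0.1690293  -0.22355489  0.25315618]
[-0.00246525 -0.00400218 -0.0130133 ]
2 rows: 0, 8.8, -1.4, 13.1, -0.001, -0.002, -0.007, 0, 8.8, -1.3, 13, -0.001, -0.002, -0.006
5 rows: 0, 0, 0, 20, -0, -0, -0, 0, 0, 0, 20, -0, -0, -0, 0, 0, 0, 20, -0, -0, -0, 0, 0, 0, 20, -0, -0, -0, 0, 0, 0.1, 20, -0, -0, -0
```

View pics/s1.png

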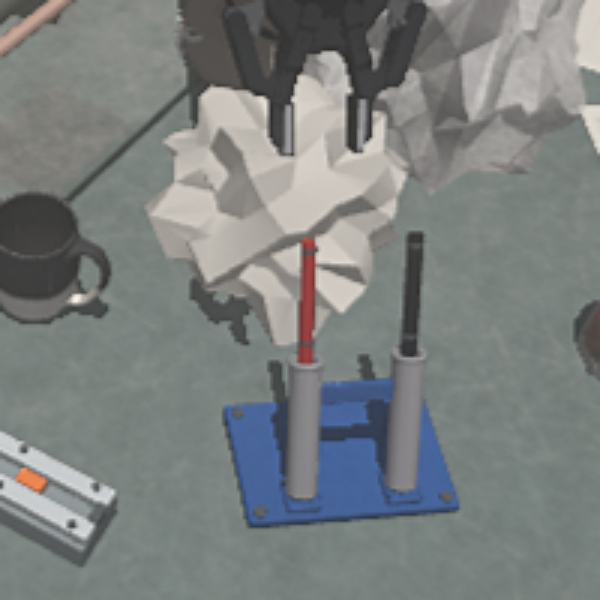

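The side crop shows the jaws (pads at x≈282 and 359) above the red handle's end (308,243), not yet quite centred. I'll go closer and check again.

Call:
drive_tool(series=[0, 8.8, -1.4, 13.1, -0.001, -0.002, -0.007, 0, 8.8, -1.3, 13, -0.001, -0.002, -0.006, 0, 0, 0, 20, 0, 0, 0, 0, 0, 0, 20, 0, 0, 0, 0, 0, 0, 20, 0, 0, 0, 0, 0, 0, 0, 0, 0, 0])

```text
t: 3.08
eef_pos: [0.4092, 0.2356, 0.2036]
tool_rot: [0.238, -0.368, 0.894, 0.097]
contact_force: [-0.3, -0.5, -0.6]
gripper_width: 0.501
```

Run:
```python
from h import *
p,r,o=now();print(p,r.as_matrix()[:,2],o['q'].round(2) if hasattr(o['q'],'round') else o['q'],o['contact_force'])
ax=np.array([-.3554,-.3517,.866]);ax/=np.linalg.norm(ax)
y=np.array([-.7034,.7108,0]);z=-ax;tq=R.from_matrix(np.c_[np.cross(y,z),y,z])
g=np.array([.4247,.2506,.168])
plan(p,r,g+.003*ax,tq,0,vmax=25)
im=[]
for n,c in(('side',(310,170,410,270)),('top',(170,190,270,290))):
    d=cam(n)
    print(n,'grasp pt',proj(d,p+r.apply([0,0,.003])),'tips+-21',[proj(d,p+r.apply([0,k,.022])).round(1) for k in(-.021,.021)])
    im.append(cv2.resize(d['pixels'][c[1]:c[3],c[0]:c[2]],None,fx=4,fy=4,interpolation=cv2.INTER_CUBIC))
cv2.imwrite('pics/s2.png',np.hstack(im))
```

```text
[0.40917819 0.23563638 0.2035876 ] [ 0.35341947  0.34892531 -0.86795496] [-1.08  0.01  0.49  2.43 -0.48  0.22  2.22] [-0.2541897  -0.52483565 -0.63508037]
2 rows: 0, -0.5, -0.1, 19.3, -0, -0.002, 0.001, 0, -0.5, -0.2, 19.3, -0.001, -0.002, 0.001
side grasp pt [362.06265368 209.60446885] tips+-21 [array([352.5, 218.4]), array([371.2, 217. ])]
top grasp pt [215.81411889 242.07270985] tips+-21 [array([220.1, 234.5]), array([208.3, 246.2])]
```

View pics/s2.png

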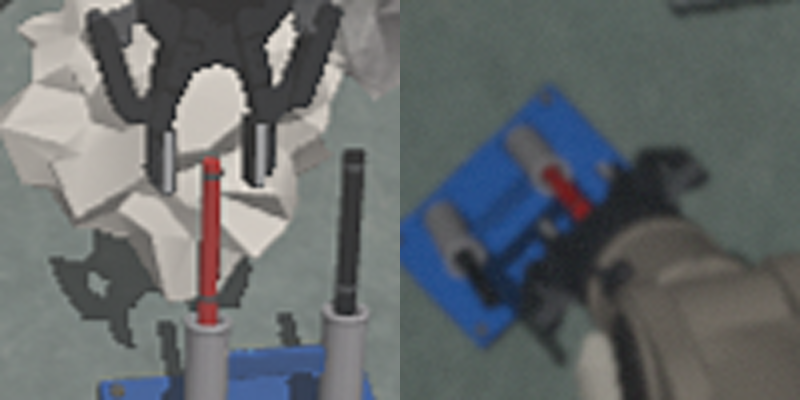

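The picture shows the handle end at (212,160), centred between the pads (172 and 248) in the side view. Joints 4 and 6 are close to their limits, so I'll use a flatter tool tilt. The jaw axis is perpendicular to the lean plane, so this is free.

Run:
```python
from h import *
p,r,o=now()
ax=np.array([-.3554,-.3517,.866]);ax/=np.linalg.norm(ax)
y=np.array([-.7034,.7108,0]);z=-ax;tq=R.from_matrix(np.c_[np.cross(y,z),y,z])*R.from_rotvec([0,.22,0])
g=np.array([.4247,.2506,.168])
print(tq.as_matrix()[:,2])
a=plan(p,r,p+[-.002,-.002,.01],tq,0,n=2); plan(*a,g-.003*tq.as_matrix()[:,2],tq,0,vmax=18)
```

```text
[ 0.21250711  0.21029474 -0.95426247]
2 rows: 0, -1.3, -0, -5, -0, 0.109, 0.001, 0, -0.7, -0, -5.2, -0.001, 0.109, 0.001
3 rows: 0, -3.2, 0.1, 16.3, 0, 0, -0, 0, -3.2, 0, 16.4, 0, 0, -0, 0, -3.2, 0.1, 16.3, 0, 0, -0
```

Call:
drive_tool(series=[0, -1.3, 0, -5, 0, 0.109, 0.001, 0, -0.7, 0, -5.2, 0, 0.109, 0.001, 0, -3.2, 0.1, 16.3, 0, 0, 0, 0, -3.2, 0, 16.4, 0, 0, 0, 0, -3.2, 0.1, 16.3, 0, 0, 0, 0, 0, 0, 0, 0, 0, 0])

```text
t: 3.92
eef_pos: [0.4241, 0.2495, 0.1708]
tool_rot: [0.14, -0.375, 0.914, 0.057]
contact_force: [-0.2, -0.2, 0.6]
gripper_width: 0.496
```

Call:
drive_tool(series=[-0.5, 0, 0, 0, 0, 0, 0, -0.9, 0, 0, 0, 0, 0, 0, -0.9, 0, 0, 0, 0, 0, 0, -0.9, 0, 0, 0, 0, 0, 0], force=25)

```text
t: 4.42
eef_pos: [0.4238, 0.2499, 0.1715]
tool_rot: [0.14, -0.376, 0.914, 0.058]
contact_force: [-3.9, -1.1, 8.2]
gripper_width: 0.133
```

Run:
```python
from h import *
p,r,o=now()
print(p,r.as_matrix()[:,2],np.round(o['q'],2),o['contact_force'],o['torque'],o['gripper_width'])
ax=np.array([-.3554,-.3517,.866]);ax/=np.linalg.norm(ax)
plan(p,r,p+.128*ax,r,-1,vmax=10.7)
```

```text
[0.42377079 0.24992209 0.17145709] [ 0.21327559  0.21172613 -0.95377438] [-1.03  0.17  0.45  2.29 -0.32  0.42  2.02] [-3.89170001 -1.12056802  8.21321679] [0.17358257 0.93489862 0.38153789] 0.13305520456723327
12 rows: -1, 2.3, 0, -10.4, 0, 0, 0, -1, 2.3, 0, -10.4, 0, 0, 0, -1, 2.3, 0, -10.4, 0, 0, 0, -1, 2.3, 0, -10.4, 0, 0, 0, -1, 2.3, 0, -10.4, 0, 0, 0, -1, 2.3, 0, -10.4, 0, 0, 0, -1, 2.3, 0, -10.4, 0, 0, 0, -1, 2.3, 0, -10.4, 0, 0, 0, -1, 2.3, 0, -10.4, 0, 0, 0, -1, 2.3, 0, -10.5, 0, 0, 0, -1, 2.4, 0, -10.4, 0, 0, 0, -1, 2.3, 0, -10.5, 0, 0, 0
```

Call:
drive_tool(series=[-1, 0.5, 0, -2, 0, 0, 0, -1, 1.1, 0, -5, 0, 0, 0, -1, 2.2, 0, -10, 0, 0, 0, -1, 2.2, 0, -10, 0, 0, 0], force=50)

```text
t: 4.92
eef_pos: [0.4143, 0.2398, 0.1955]
tool_rot: [0.141, -0.375, 0.914, 0.058]
contact_force: [1.4, 5.0, -1.9]
gripper_width: 0.128
```

Call:
drive_tool(series=[-1, 2.3, 0, -10.4, 0, 0, 0, -1, 2.3, 0, -10.4, 0, 0, 0, -1, 2.3, 0, -10.4, 0, 0, 0, -1, 2.3, 0, -10.4, 0, 0, 0])

```text
t: 5.42
eef_pos: [0.3988, 0.2241, 0.2321]
tool_rot: [0.14, -0.375, 0.915, 0.057]
contact_force: [0.8, 0.7, -0.5]
gripper_width: 0.122
```

Call:
drive_tool(series=[-1, 2.3, 0, -10.4, 0, 0, 0, -1, 2.3, 0, -10.4, 0, 0, 0, -1, 2.3, 0, -10.4, 0, 0, 0, -1, 2.3, 0, -10.4, 0, 0, 0, -1, 2.3, 0, -10.4, 0, 0, 0, -1, 2.3, 0, -10.4, 0, 0, 0, -1, 0, 0, 0, 0, 0, 0, -1, 0, 0, 0, 0, 0, 0])

```text
t: 6.42
eef_pos: [0.3764, 0.2025, 0.2868]
tool_rot: [0.14, -0.375, 0.914, 0.057]
contact_force: [-0.4, -0.1, -1.6]
gripper_width: 0.126
```

Run:
```python
from h import *
p,r,o=now()
print(p,r.as_matrix()[:,2],np.round(o['q'],2),o['contact_force'],o['gripper_width'],o['t'])
ax=np.array([-.3554,-.3517,.866]);ax/=np.linalg.norm(ax)
tip=p+r.apply([0,0,.003])-.168*ax
im=[]
for n,c in(('side',(310,140,410,290)),('top',(170,190,270,340))):
    d=cam(n); print(n,'tip',proj(d,tip),'grasp',proj(d,p+r.apply([0,0,.003])))
    im.append(cv2.resize(d['pixels'][c[1]:c[3],c[0]:c[2]],None,fx=4,fy=4,interpolation=cv2.INTER_CUBIC))
cv2.imwrite('pics/s3.png',np.hstack(im))
```

```text
[0.37635995 0.20253203 0.28684433] [ 0.21344663  0.2104788  -0.95401217] [-1.09 -0.18  0.44  2.27  0.06  0.74  1.66] [-0.43694779 -0.11362654 -1.56423912] 0.12593123674052675 6.425
side tip [361.21086877 240.15204272] grasp [362.97407207 167.0096614 ]
top tip [209.73963234 235.27986   ] grasp [224.85009289 251.56073175]
```

View pics/s3.png

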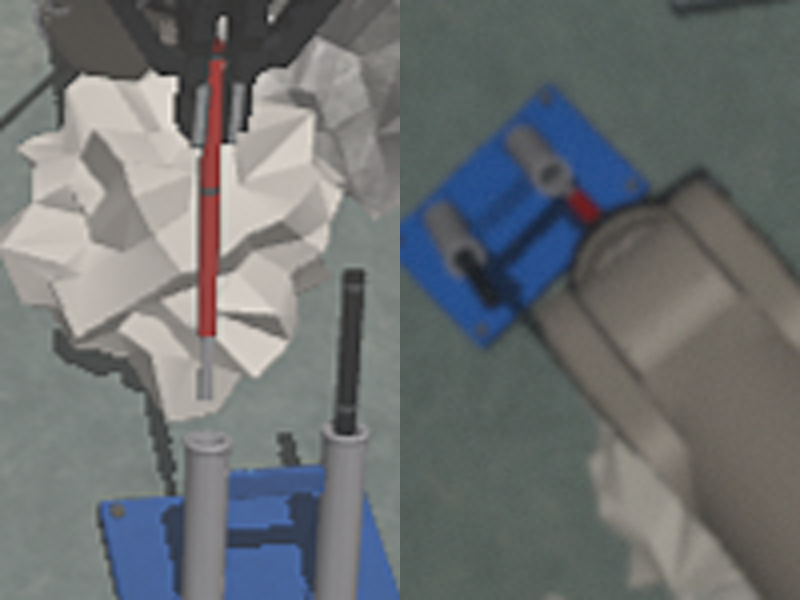

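The side view shows the pick fully out, tip at pixel (361,240). That matches my prediction of (361.2,240.2), so the in-hand pose is known. The black pick is unmoved.

```bash
cat >> h.py <<'E'
TOOLTIP=None
import json,os
if os.path.exists('tip.json'): L=np.array(json.load(open('tip.json'))['tip']);A=np.array(json.load(open('tip.json'))['ax'])
E
python3 - <<'E'
from h import *
p,r,o=now()
ax=np.array([-.3554,-.3517,.866]);ax/=np.linalg.norm(ax)
tip=p+r.apply([0,0,.003])-.168*ax
L=r.inv().apply(tip-p);A=r.inv().apply(ax);json.dump(dict(tip=L.tolist(),ax=A.tolist()),open('tip.json','w'));print(L,A)
c=np.cross(ax,[0,0,1]);c/=np.linalg.norm(c);tq=R.from_rotvec(c*np.arccos(ax[2]))*r
print(tq.apply(A))
P=lambda t:np.array(t)-tq.apply(L)
a=plan(p,r,p+[0,0,.03],r,-1); b=plan(*a,P([.6145,.1745,.15]),tq,-1,vmax=40); plan(*b,P([.6145,.1745,.062]),tq,-1,vmax=30)
E
```

```text
[-3.66276538e-02  1.41961651e-04  1.66958516e-01] [ 2.18021749e-01 -8.45009825e-04 -9.75943545e-01]
[-1.09856542e-17  2.09727439e-17  1.00000000e+00]
1 rows: -1, -9, -0, -28.6, 0, 0, 0
7 rows: -1, -20.7, -26.8, 5.8, 0, 0.075, -0, -1, -21.1, -26.8, 4.3, 0, 0.075, -0, -1, -21.3, -26.7, 2.7, 0, 0.075, -0, -1, -21.5, -26.8, 1.1, 0, 0.075, -0, -1, -21.5, -26.7, -0.5, 0, 0.075, -0, -1, -21.4, -26.8, -2.1, 0, 0.074, -0, -1, -21.1, -26.7, -3.8, 0.001, 0.075, -0
3 rows: -1, -6.4, 0, 28.6, -0, -0, -0, -1, -6.4, 0.1, 28.7, -0, -0, -0, -1, -6.4, 0, 28.6, -0, -0, -0
```

Call:
drive_tool(series=[-1, -9, 0, -28.6, 0, 0, 0, -1, -20.7, -26.8, 5.8, 0, 0.075, 0, -1, -21.1, -26.8, 4.3, 0, 0.075, 0, -1, -21.3, -26.7, 2.7, 0, 0.075, 0, -1, -21.5, -26.8, 1.1, 0, 0.075, 0, -1, -21.5, -26.7, -0.5, 0, 0.075, 0, -1, -21.4, -26.8, -2.1, 0, 0.074, 0, -1, -21.1, -26.7, -3.8, 0, 0.075, 0, -1, 0, 0, 0, 0, 0, 0])

```text
t: 7.65
eef_pos: [0.6169, 0.1756, 0.3182]
tool_rot: [-0.103, -0.378, 0.919, -0.043]
contact_force: [-0.4, -1.0, -1.1]
gripper_width: 0.124
```

Call:
drive_tool(series=[-1, -6.4, 0, 28.6, 0, 0, 0, -1, -6.4, 0, 28.7, 0, 0, 0, -1, -6.4, 0, 28.6, 0, 0, 0, -1, 0, 0, 0, 0, 0, 0, -1, 0, 0, 0, 0, 0, 0])

```text
t: 8.28
eef_pos: [0.6153, 0.1751, 0.2347]
tool_rot: [-0.1, -0.378, 0.92, -0.042]
contact_force: [-0.6, 0.3, -1.1]
gripper_width: 0.122
```

Run:
```python
from h import *
p,r,o=now()
print(p,np.round(o['q'],2),o['contact_force'],o['gripper_width'],o['t'])
tip=p+r.apply(L);print('tip',tip,'ax',r.apply(A))
im=[]
for n,c in(('side',(215,220,315,320)),('top',(220,130,320,230))):
    d=cam(n); print(n,'tip',proj(d,tip),'below',proj(d,[tip[0],tip[1],.03]),'hi',proj(d,tip+.06*r.apply(A)))
    im.append(cv2.convertScaleAbs(cv2.resize(d['pixels'][c[1]:c[3],c[0]:c[2]],None,fx=4,fy=4,interpolation=cv2.INTER_CUBIC),alpha=1 if n=='side' else 1.6))
    cv2.imwrite(f'pics/full_{n}4.png',d['pixels'])
cv2.imwrite('pics/s4.png',np.hstack(im))
```

```text
[0.61534144 0.17508462 0.2347049 ] [-0.83  0.61  0.64  1.55 -0.25  1.28  2.2 ] [-0.61040659  0.313286   -1.13224202] 0.12157580040317648 8.275
tip [0.61510433 0.17485436 0.06377613] ax [-0.0013252  -0.00135204  0.99999821]
side tip [280.92006588 289.9786309 ] below [280.74551012 297.3397224 ] hi [281.24902009 275.7824862 ]
top tip [245.01918132 177.22721621] below [245.97995044 180.23017222] hi [243.21896224 171.53610635]
```

View pics/s4.png

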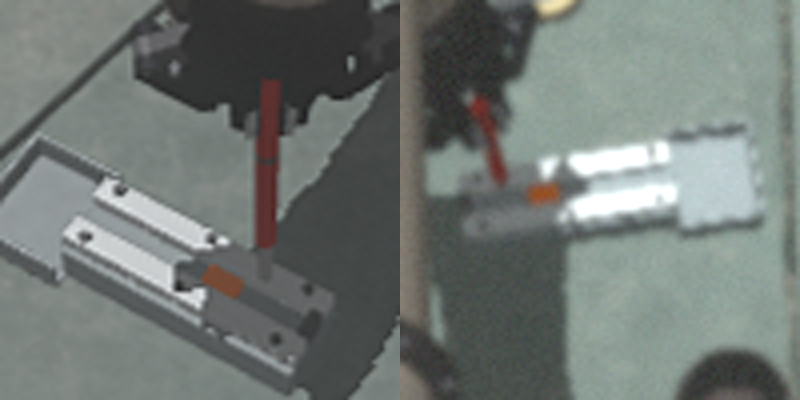

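The crop shows the pick above the shaded groove, tip near (264,278) in the side part, with the offcut at (222,281) ahead of it. The projected point below the tip lies on the groove's floor line. I'll lower gently.

Call:
drive_tool(series=[-1, -2, 0.3, 9, 0, 0, 0, -1, -1.8, 0.3, 7, 0, 0, 0, -1, -1, 0, 5, 0, 0, 0, -1, -0.7, 0, 3, 0, 0, 0, -1, 0, 0, 0, 0, 0, 0])

```text
t: 9.0
eef_pos: [0.6147, 0.1755, 0.2085]
tool_rot: [-0.101, -0.377, 0.92, -0.042]
contact_force: [0.0, -0.2, -0.3]
gripper_width: 0.126
```

Run:
```python
from h import *
p,r,o=now();print(p+r.apply(L),o['contact_force'],r.apply(A))
tip=p+r.apply(L)
plan(p,r,p-tip+[.6147,.1745,.034],r,-1,n=2)
```

```text
[0.61415642 0.1750682  0.03758141] [ 0.0061997  -0.20992907 -0.26945344] [ 5.36354970e-04 -4.23329629e-04  9.99999767e-01]
2 rows: -1, -0.4, -0.4, 1.7, 0, 0, 0, -1, -0.4, -0.4, 1.8, 0, 0, 0
```

Run:
```python
from h import *
p,r,o=now();tip=p+r.apply(L)
a=plan(p,r,p-tip+[.6147,.1745,.0345],r,-1,n=2)
d=np.array([.144,-.9896,0]);print('per 6mm row',r.inv().apply(d)*6,r.inv().apply(d)*5, r.inv().apply([0,0,1]))
```

```text
2 rows: -1, -0.3, -0.4, 1.5, 0, 0, 0, -1, -0.4, -0.4, 1.5, 0, 0, 0
per 6mm row [ 3.47101047 -4.83225176  0.77654297] [ 2.89250873 -4.02687647  0.64711914] [ 2.18104045e-01 -1.66934175e-04 -9.75925508e-01]
```

Call:
drive_tool(series=[-1, -0.3, -0.4, 1.5, 0, 0, 0, -1, -0.4, -0.4, 1.5, 0, 0, 0, -1, 2.9, -4.03, 0.65, 0, 0, 0, -1, 2.9, -4.03, 0.65, 0, 0, 0, -1, 2.9, -4.03, 0.65, 0, 0, 0, -1, 2.9, -4.03, 0.65, 0, 0, 0, -1, 2.9, -4.03, 0.65, 0, 0, 0, -1, 2.9, -4.03, 0.65, 0, 0, 0, -1, 2.9, -4.03, 0.65, 0, 0, 0, -1, 2.9, -4.03, 0.65, 0, 0, 0])

```text
t: 10.25
eef_pos: [0.6212, 0.135, 0.2057]
tool_rot: [-0.101, -0.377, 0.92, -0.042]
contact_force: [0.6, 0.2, -1.1]
gripper_width: 0.127
```

Run:
```python
from h import *
p,r,o=now();print(p+r.apply(L),o['contact_force'],r.apply(A),o['gripper_width'])
p=p+r.apply(L)
print('line x',.6187-.1455*(p[1]-.146))
d=cam('side');h=cv2.cvtColor(d['pixels'],cv2.COLOR_BGR2HSV)
m=cv2.inRange(h,(4,120,60),(20,255,255));m[:240]=0;m[:,:210]=0;m[325:]=0;m[:,310:]=0
ys,xs=np.nonzero(m);print(len(xs),xs.mean(),ys.mean(),plane(d,(xs.mean(),ys.mean()),.038))
```

```text
[0.62069153 0.13463895 0.03479586] [ 0.55880124  0.18452915 -1.0606541 ] [ 9.45021773e-05 -7.10251302e-04  9.99999743e-01] 0.1265354588237126
line x 0.6203530324092227
33 259.8484848484849 284.54545454545456 [0.6231989  0.11868375 0.038     ]
```

The offcut moves ahead of the tip, with little force. I continue.

Call:
drive_tool(series=[-1, 2.9, -4.03, 0.65, 0, 0, 0, -1, 2.9, -4.03, 0.65, 0, 0, 0, -1, 2.9, -4.03, 0.65, 0, 0, 0, -1, 2.9, -4.03, 0.65, 0, 0, 0, -1, 2.9, -4.03, 0.65, 0, 0, 0, -1, 2.9, -4.03, 0.65, 0, 0, 0, -1, 2.9, -4.03, 0.65, 0, 0, 0, -1, 2.9, -4.03, 0.65, 0, 0, 0, -1, 2.9, -4.03, 0.65, 0, 0, 0, -1, 2.9, -4.03, 0.65, 0, 0, 0])

```text
t: 11.55
eef_pos: [0.6283, 0.0854, 0.2057]
tool_rot: [-0.101, -0.377, 0.92, -0.042]
contact_force: [0.5, 0.8, -1.1]
gripper_width: 0.125
```

Call:
drive_tool(series=[-1, 2.9, -4.03, 0.65, 0, 0, 0, -1, 2.9, -4.03, 0.65, 0, 0, 0, -1, 2.9, -4.03, 0.65, 0, 0, 0, -1, 2.9, -4.03, 0.65, 0, 0, 0, -1, 2.9, -4.03, 0.65, 0, 0, 0, -1, 2.9, -4.03, 0.65, 0, 0, 0, -1, 2.9, -4.03, 0.65, 0, 0, 0, -1, 2.9, -4.03, 0.65, 0, 0, 0, -1, 0, 0, 0, 0, 0, 0])

```text
t: 12.68
eef_pos: [0.634, 0.0454, 0.2057]
tool_rot: [-0.101, -0.377, 0.92, -0.042]
contact_force: [0.4, -0.3, -1.4]
gripper_width: 0.126
```

Run:
```python
from h import *
p,r,o=now();tip=p+r.apply(L);print(tip,o['contact_force'],r.apply(A),o['t'])
im=[]
for n,c in(('side',(190,180,310,300)),('top',(230,140,350,260))):
    d=cam(n);h=cv2.cvtColor(d['pixels'],cv2.COLOR_BGR2HSV)
    m=cv2.inRange(h,(4,120,60),(20,255,255));k=np.zeros_like(m);k[c[1]+ (60 if n=='side' else 0):c[3]-(0 if n=='side' else 55),c[0]+15:c[2]]=1;ys,xs=np.nonzero(m*k)
    print(n,len(xs),(xs.mean(),ys.mean()) if len(xs) else '',plane(d,(xs.mean(),ys.mean()),.009) if len(xs) else '','tip',proj(d,tip))
    im.append(cv2.convertScaleAbs(cv2.resize(d['pixels'][c[1]:c[3],c[0]:c[2]],None,fx=3.33,fy=3.33,interpolation=cv2.INTER_CUBIC),alpha=1 if n=='side' else 1.6))
cv2.imwrite('pics/s5.png',np.hstack(im))
```

```text
[0.63356097 0.04496722 0.03481325] [ 0.42410264 -0.31045416 -1.4339164 ] [ 2.51002740e-05 -4.19556185e-04  9.99999912e-01] 12.675
side 9 (np.float64(231.77777777777777), np.float64(274.3333333333333)) [0.63239476 0.03460202 0.009     ] tip [233.75038861 271.27487868]
top 4 (np.float64(291.75), np.float64(161.0)) [0.67874581 0.03794765 0.009     ] tip [289.77873819 173.13338367]
```

View pics/s5.png

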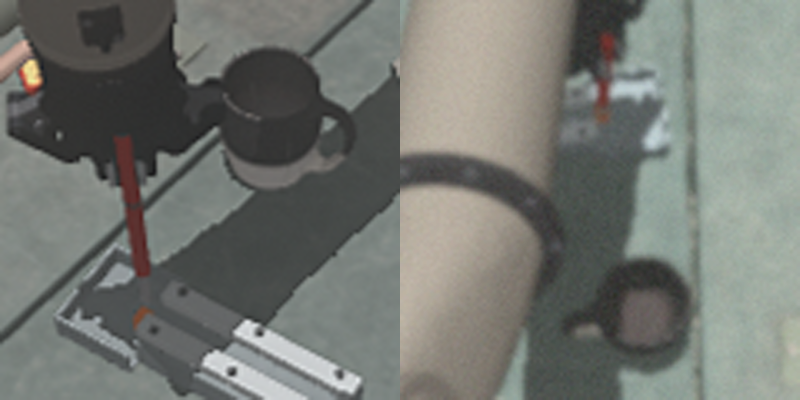

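The crop shows orange just past the groove's open end: (143,316) in the side part, mostly hidden behind the jig. I'll raise the pick clear and check.

Call:
drive_tool(series=[-1, 2.2, 0, -10, 0, 0, 0, -1, 4.4, 0, -20, 0, 0, 0, -1, 8.8, 0, -39, 0, 0, 0, -1, 8.8, 0, -39, 0, 0, 0, -1, 0, 0, 0, 0, 0, 0])

```text
t: 13.4
eef_pos: [0.6358, 0.0454, 0.3216]
tool_rot: [-0.097, -0.377, 0.92, -0.043]
contact_force: [-0.3, -0.3, -2.0]
gripper_width: 0.125
```

Run:
```python
from h import *
p,r,o=now();tip=p+r.apply(L);print(tip,o['contact_force'],o['t'])
im=[]
for n,c in(('side',(200,220,280,300)),('top',(260,130,340,210))):
    d=cam(n);h=cv2.cvtColor(d['pixels'],cv2.COLOR_BGR2HSV)
    m=cv2.inRange(h,(4,110,40),(20,255,255));k=np.zeros_like(m);k[c[1]+10:c[3],c[0]:c[2]]=1;ys,xs=np.nonzero(m*k)
    print(n,np.c_[xs,ys].tolist()[:40],[plane(d,(xs.mean(),ys.mean()),z)[:2].round(4).tolist() for z in(.009,.02,.03)] if len(xs) else '')
    im.append(cv2.convertScaleAbs(cv2.resize(d['pixels'][c[1]:c[3],c[0]:c[2]],None,fx=5,fy=5,interpolation=cv2.INTER_CUBIC),alpha=1.7))
cv2.imwrite('pics/s6.png',np.hstack(im))
```

```text
[0.63673835 0.0452574  0.15063862] [-0.28823601 -0.26112491 -1.95737711] 13.4
side [[232, 273], [233, 273], [234, 273], [231, 274], [232, 274], [230, 275], [231, 275], [230, 276], [231, 276]] [[0.6327, 0.0342], [0.6372, 0.0395], [0.6412, 0.0444]]
top [[293, 140], [293, 142], [291, 151], [292, 151], [291, 154], [290, 155], [290, 156], [290, 171], [289, 172], [290, 172], [291, 172], [289, 173], [290, 173], [291, 173], [289, 174], [290, 174], [291, 174], [290, 175], [291, 175]] [[0.6675, 0.0417], [0.6642, 0.0419], [0.6612, 0.0421]]
```

View pics/s6.png

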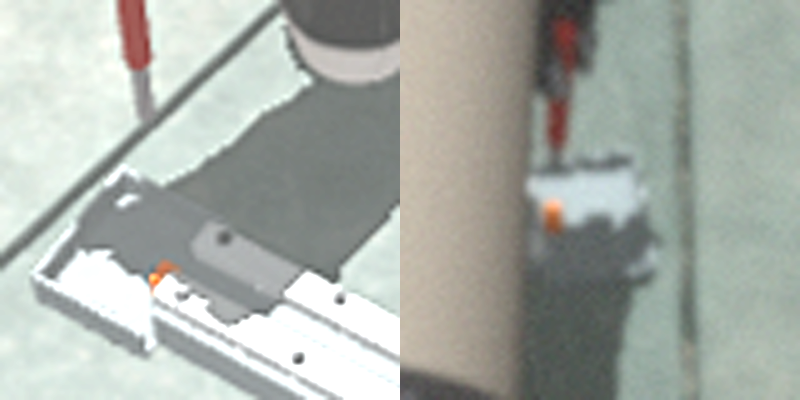

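The offcut now stands upright in the tray beside the jig's end (about (163,272) in the side part, (553,217) in the top part). I'll verify this by triangulation, then plan the mug move.

Run:
```python
from h import *
t=cam('top');s=cam('side')
print('offcut',tri(t,(290.2,173.3),s,(232,274.3)),'z.024',plane(t,(290.2,173.3),.024),plane(s,(231.8,274.3),.024))
print('mug',tri(t,(303.2,232.3),s,(271.5,205.3)),plane(t,(303.2,232.3),.097),plane(s,(271.5,205.3),.097))
print('pipe end',tri(t,(358,120),s,(130,220)))
p,r,o=now()
m=np.array([.453,.0145]); u=np.array([.711,.703])
th=.16; ax=np.array([*(-u*np.sin(th)),np.cos(th)]); cur=r.apply(A)
c=np.cross(cur,ax);tq=R.from_rotvec(c/np.linalg.norm(c)*np.arccos(cur@ax))*r
print(tq.apply(A),tq.as_matrix()[:,2])
P=lambda x:np.array(x)-tq.apply(L)
tx=[*(m+.014*u)]
a=plan(p,r,P([*tx,.140]),tq,-1,vmax=30); b=plan(*a,P([*tx,.030]),tq,-1,vmax=22)
```

```text
offcut (array([0.63704539, 0.04264718, 0.02284737]), np.float64(0.002172540180917785)) z.024 [0.63606599 0.04355269 0.024     ] [0.63834565 0.04185653 0.024     ]
mug (array([0.44849262, 0.01130312, 0.08782877]), np.float64(0.0003535896613901075)) [0.44704553 0.01184156 0.097     ] [0.45479888 0.01631487 0.097     ]
pipe end (array([ 0.73957732, -0.14153895,  0.18511849]), np.float64(0.00914604554967605))
[-0.11329064 -0.11201564  0.98722729] [-0.04201623 -0.04249002 -0.99821302]
7 rows: -1, 22.5, 14.9, 6.1, 0, -0.023, 0, -1, 22.7, 14.9, 5.6, 0, -0.023, 0, -1, 22.8, 14.9, 5, 0, -0.023, 0, -1, 22.9, 14.9, 4.5, 0, -0.023, 0, -1, 23, 14.9, 4, 0, -0.023, 0, -1, 23.1, 14.8, 3.4, 0.001, -0.023, 0, -1, 23.1, 14.9, 2.9, 0, -0.022, 0
6 rows: -1, -1.1, 0, 18.3, 0, -0, 0, -1, -1.1, 0, 18.3, 0, -0, 0, -1, -1.1, 0, 18.3, 0, -0, 0, -1, -1.1, 0, 18.3, 0, -0, 0, -1, -1.1, 0, 18.3, 0, -0, 0, -1, -1.1, 0, 18.3, 0, -0, 0
```

Call:
drive_tool(series=[-1, 22.5, 14.9, 6.1, 0, -0.023, 0, -1, 22.7, 14.9, 5.6, 0, -0.023, 0, -1, 22.8, 14.9, 5, 0, -0.023, 0, -1, 22.9, 14.9, 4.5, 0, -0.023, 0, -1, 23, 14.9, 4, 0, -0.023, 0, -1, 23.1, 14.8, 3.4, 0, -0.023, 0, -1, 23.1, 14.9, 2.9, 0, -0.022, 0, -1, 0, 0, 0, 0, 0, 0, -1, 0, 0, 0, 0, 0, 0])

```text
t: 14.72
eef_pos: [0.4448, 0.0058, 0.3091]
tool_rot: [-0.027, -0.38, 0.925, -0.011]
contact_force: [0.3, 0.3, -1.1]
gripper_width: 0.126
```

Run:
```python
from h import *
p,r,o=now();tip=p+r.apply(L);print(tip,r.apply(A),np.round(o['q'],2),o['contact_force'],o['t'])
im=[]
for n,c in(('side',(220,130,320,250)),('top',(250,170,350,290))):
    d=cam(n);print(n,'tip',proj(d,tip),[proj(d,[*q]).round(1) for q in((.452,.014,.097),(.452,.014,.007))])
    im.append(cv2.convertScaleAbs(cv2.resize(d['pixels'][c[1]:c[3],c[0]:c[2]],None,fx=4,fy=4,interpolation=cv2.INTER_CUBIC),alpha=1.6))
cv2.imwrite('pics/s7.png',np.hstack(im))
```

```text
[0.46373624 0.02462449 0.14023132] [-0.11317401 -0.11256046  0.9871787 ] [-0.87  0.04  0.73  2.02  0.01  1.14  2.2 ] [ 0.32592294  0.26910749 -1.11353906] 14.725
side tip [271.710542   197.33023844] [array([271.5, 204.2]), array([271.7, 226.2])]
top tip [298.90625399 223.81044352] [array([302.4, 230.5]), array([301.2, 235.1])]
```

View pics/s7.png

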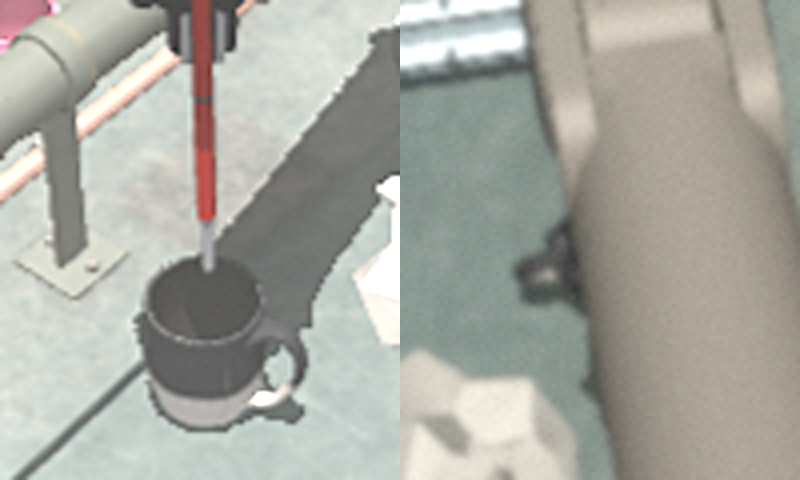

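The side crop shows the tip at (207,270) above the mug opening, whose rim ellipse is centred near (203,298). I'll lower it.

Call:
drive_tool(series=[-1, -1.1, 0, 18.3, 0, 0, 0, -1, -1.1, 0, 18.3, 0, 0, 0, -1, -1.1, 0, 18.3, 0, 0, 0, -1, -1.1, 0, 18.3, 0, 0, 0, -1, -1.1, 0, 18.3, 0, 0, 0, -1, -1.1, 0, 18.3, 0, 0, 0, -1, 0, 0, 0, 0, 0, 0])

```text
t: 15.7
eef_pos: [0.4443, 0.0054, 0.198]
tool_rot: [-0.029, -0.38, 0.925, -0.012]
contact_force: [0.6, -0.2, -1.0]
gripper_width: 0.123
```

Call:
drive_tool(series=[-1, -0.6, 0, 10, 0, 0, 0, -1, -0.3, 0, 5, 0, 0, 0, -1, -0.2, 0, 3, 0, 0, 0, -1, 0, 0, 0, 0, 0, 0])

```text
t: 16.2
eef_pos: [0.4447, 0.0055, 0.1811]
tool_rot: [-0.027, -0.38, 0.925, -0.011]
contact_force: [-0.1, -0.8, -1.6]
gripper_width: 0.124
```

Run:
```python
from h import *
p,r,o=now();tip=p+r.apply(L);print(tip,r.apply(A),o['contact_force'],o['t'])
```

```text
[0.46357192 0.0243295  0.01227951] [-0.11321306 -0.11258499  0.98717143] [-0.06320587 -0.84257784 -1.58166758] 16.2
```

Call:
drive_tool(series=[-1, -0.1, 0, 2.5, 0, 0, 0, -1, -0.1, 0, 1.5, 0, 0, 0, -1, 0, 0, 0, 0, 0, 0], force=25)

```text
t: 16.58
eef_pos: [0.4449, 0.0055, 0.1775]
tool_rot: [-0.027, -0.379, 0.925, -0.011]
contact_force: [-2.2, 0.1, 4.0]
gripper_width: 0.125
```

Call:
drive_tool(series=[-0.4, 0, 0, 0, 0, 0, 0, 0, 0, 0, 0, 0, 0, 0, 0.2, 0, 0, 0, 0, 0, 0, 0.2, 0, 0, 0, 0, 0, 0, 0.2, 0, 0, 0, 0, 0, 0, 0.2, 0, 0, 0, 0, 0, 0])

```text
t: 17.32
eef_pos: [0.4446, 0.0055, 0.1771]
tool_rot: [-0.027, -0.38, 0.925, -0.011]
contact_force: [-0.7, 0.7, -0.4]
gripper_width: 0.599
```

Run:
```python
from h import *
p,r,o=now();print(p,o['contact_force'],o['gripper_width'],o['t'])
d=cam('side');cv2.imwrite('pics/s8.png',cv2.resize(d['pixels'][130:290,200:340],None,fx=3.7,fy=3.7,interpolation=cv2.INTER_CUBIC))
```

```text
[0.44464762 0.0055173  0.17712554] [-0.70725459  0.7485636  -0.42387138] 0.5993881686325039 17.325
```

View pics/s8.png

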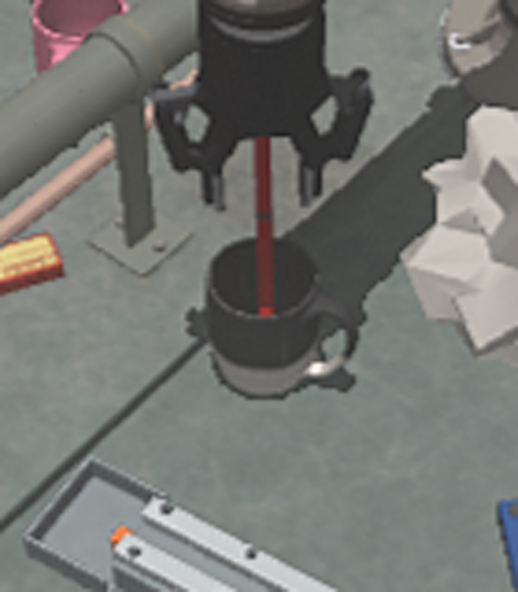

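The crop shows the pick released and leaning on the mug's far rim, at (263,200), between the open fingers. The mug is upright, and the offcut stands in the tray at (120,535). I'll withdraw upwards.

Call:
drive_tool(series=[0.2, 0, 0, -10, 0, 0, 0, 0.2, 0, 0, -20, 0, 0, 0, 0.2, 0, 0, -30, 0, 0, 0, 0.2, 0, 0, -40, 0, 0, 0, 0.2, 0, 0, -40, 0, 0, 0, 0.2, 0, 0, 0, 0, 0, 0, 0.2, 0, 0, 0, 0, 0, 0, 0.2, 0, 0, 0, 0, 0, 0])

```text
t: 18.38
eef_pos: [0.4498, 0.0112, 0.316]
tool_rot: [-0.028, -0.379, 0.925, -0.011]
contact_force: [-0.0, -0.3, 0.5]
gripper_width: 0.597
```

Run:
```python
from h import *
p,r,o=now();print(p,o['contact_force'],o['t'])
t=cam('top');d=cam('side')
for n,c,C in(('side',d,(215,255,260,290)),('top',t,(270,155,320,190))):
    h=cv2.cvtColor(c['pixels'],cv2.COLOR_BGR2HSV);m=cv2.inRange(h,(4,110,40),(20,255,255));k=np.zeros_like(m);k[C[1]:C[3],C[0]:C[2]]=1;ys,xs=np.nonzero(m*k)
    if len(xs):print(n,len(xs),xs.mean(),ys.mean(),plane(c,(xs.mean(),ys.mean()),.02))
cv2.imwrite('pics/s9.png',np.hstack([cv2.resize(c['pixels'][y:y+150,x:x+130],None,fx=3,fy=3,interpolation=cv2.INTER_CUBIC) for c,x,y in((d,205,140),(t,230,140))]))
```

```text
[0.44983287 0.01123663 0.31602177] [-0.02386429 -0.32087029  0.54191191] 18.375
side 15 232.0 273.8666666666667 [0.635525   0.03945588 0.02      ]
```

Run:
```python
from h import *
d=cam('side');h=cv2.cvtColor(d['pixels'],cv2.COLOR_BGR2HSV).astype(int)
m=((h[...,0]<7)|(h[...,0]>172))&(h[...,1]>120)&(h[...,2]>40)
k=np.zeros(m.shape,bool);k[150:225,255:300]=1;ys,xs=np.nonzero(m&k);print(len(xs),xs[ys.argmin()],ys.min(),xs[ys.argmax()],ys.max())
tip=np.array([.4636,.0243,.008])
for th in(.16,.3,.45,.6):
    a=np.array([-.711*np.sin(th),-.703*np.sin(th),np.cos(th)]);print(th,proj(d,tip+.205*a).round(1),proj(d,tip+.09*a).round(1))
# mug rim mask stable vs earlier picture
e=cv2.imread('pics/side0.png');print('mug diff',np.abs(e[195:240,255:268].astype(int)-d['pixels'][195:240,255:268]).mean())
bot.hand_in();print('handed in',bot.get_obs()['t'])
```

```text
160 270 157 270 214
0.16 [270.2 167. ] [271.2 204.6]
0.3 [269.2 161.1] [270.8 201.8]
0.45 [268.2 156.7] [270.3 199.5]
0.6 [267.4 154.3] [270. 198.]
mug diff 2.663817663817664
the job is handed in; nothing more can be done
the job is handed in; nothing more can be done
```

I finished the task and handed it in at about 18.5 s of the 58 s allowed. No verdict was reported.

- **Pick:** I pulled the red pick out along its sleeve; outside force at the checks stayed under about 10 N. The black pick looked unmoved in the pictures taken at the pull.
- **Offcut:** I pushed it with the pick tip along the groove at about 40 mm/s, until it dropped off the open end. It stands on end in the tray, close to the jig. I put it about 20–25 mm from the tray's middle (limit 30 mm), with its top about 23 mm up, so its centre is about 15 mm up. That is inside the limits, but not by much along the groove. The last side view showed it unmoved. The last top view no longer found it, which I put down to the arm blocking the view.
- **Mug:** the pick was released tip down in the mug, leaning on the far rim by roughly 0.45 rad (limit 0.9). In the last view the mug looks upright and unmoved. The gripper was withdrawn well above it, with about zero contact force.

The last picture could not be viewed because the 12-picture limit was reached. The final checks of pick, mug and offcut were therefore made from image measurements only.

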